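Unlatch the parts case and hold its lid half open

ROBOT

A 7-joint arm with a two-finger parallel gripper is mounted at the origin on the work surface. World frame = base frame: x ahead of the robot, y to its left, z up, the work surface at z = 0. Lengths are in m, angles in rad, forces in N, time in s.
With the tool pointing down it reaches from about 0.425 to 0.925 m from the base axis. Payload 6.8 kg.
Tool frame: the origin (TCP) lies on the centre line of the jaws, within the pads' length; the fingertips stand 8 mm ahead of it and the grasp point (between the pads) lies 11 mm behind it (bot.tips_ahead is the distance from the TCP to the fingertips, in m); z points along the fingers, y is the line along which they close (so a half turn about z gives the same grasp; the last joint's range is limited). The gripper opens to 85 mm and grips with 20 to 120 N. Pads are 22 mm wide; open, the fingers measure 114 mm over their backs; the gripper's body (76 mm by 85 mm) begins 54 mm behind the grasp point. The pads swing forward as they close: fully open they stand 13 mm farther back than shut.
Start: joints at [-1.443, 0.477, 0.022, 1.555, -0.011, 1.109, -0.083], TCP at [0.158, 0.656, 0.239] pointing down, gripper open.
Joint ranges: [-2.96, 2.96], [-0.34, 2.1], [-1.41, 1.46], [0.24, 2.44], [-1.37, 4.51], [0.17, 1.92], [-2.96, 2.96]. Speed limits (rad/s): [2.39, 2.39, 3.14, 3.14, 3.14, 3.14, 3.14].

INTERFACE

Orientations are given as a unit quaternion [w, x, y, z].
In Python, from station import bot gives the robot as it stands.
- The arm moves only by the tool send_rows, never from a script. Its argument "deltas" is text: rows parted by semicolons, each of 4 numbers parted by spaces: the shift along the tool's x, y, z in m, then the turn about the tool's z in degrees. In form: x y z spin; .... A call has 1 to 5 rows; each row is the pose to reach, as a shift and turn from the pose commanded when the call began, along the tool's axes at that moment; what a row does not reach only later rows make up. A row lasts 1/10 s, in which the tool goes at most 50 mm and 8.59 degrees, less where a joint would pass 70% of its speed; a pose out of reach is approached as far as the arm can. A call with a gripper value outside its range is refused whole. "claw" is the opening, from 0 (shut) to 1 (fully open), set as the call begins (left out, the last holds). The fingers move at their own pace and stop on an object; "force" is the grip in N (left out, the last holds). Time passes only in rows, so rows that repeat a pose let the fingers close. It gives the time, the measured TCP pose, the force, the opening and the grip force at its end, in the units of the state.
- bot.get_obs(): the state, without advancing time (a new reading comes with each control period).
- bot.read_camera(name): name is "scene" or "side" or "wrist"; returns a dict with "img" (384x512x3 uint8, red, green, blue), "depth" (384x512 float32, m along the optical axis (not along the pixel's ray), 0 where there is no reading), "fx", "fy", "cx", "cy" (pixels), "camera_from_world" (4x4, takes a point from world to camera coordinates). Camera axes: x right, y up, looking along -z (the intrinsics and any distortion apply to the point x, -y, -z); pixel columns grow to the right and rows downward; lengths in m; the calibration is good to about 2 mm. A picture is of the moment at which its call begins.
- bot.hand_in(): hands the job in; it is judged then, once.
Trained networks look in a picture, given as the dict that the camera call returned (one of the last four; its "shot" number tells which), for a name from the list of things; names that differ only in an ending like _2 or _b are one class to them, and where a whole thing is asked for, a point or a joint stands for the part that bears it (a point fixed in the world has none). Each returns a list of dicts, best first, with "confidence" (0 to 1); they miss things now and then, are a little off and sometimes report something else, mostly with a low value. They report only what shows in the picture. A call takes as long as a camera call.
- bot.masks_of(picture, query): "mask" (384x512 bool, what is visible of it).
- bot.landmark_of(picture, query): "xyz" ([x, y, z] in m, in world coordinates, good to about 4 mm: a listed point, or the origin of a listed thing).
The state is a dict: "t": time; "q": joint angles; "joint_vel": joint speeds; "joint_torque": joint torques, N m; "eef_pos": TCP position; "tool_rot": TCP orientation; "contact_force": force on the tool from outside, world axes, zero at the start; "torque": the same for the moment, N m; "gripper_width": opening from 0.0 (shut) to 1.0 (fully open); "grasp_force": force on a finger pad.
Only numpy, scipy, OpenCV 4.12 (cv2) and the standard library are available. Lean on these libraries where they do the work, as an engineer would, in place of code of your own. Each camera call takes 0.05 s, during which the arm holds its last target. There are 200 camera calls.

TASK

The lid of the grey steel parts case falls shut by itself and is latched. Turn the turn handle on the lid until the pointed end of its bar faces the raised rib on the lid, then raise the lid to 45 degrees so that the mechanic across the bench can reach in, and finish still holding it there, steady and in the gripper. Leave the other things on the bench where they are.

Things in the scene. Friction and masses are not known exactly. Their poses are not given: they have to be found in the camera images.
- case: grey steel parts case screwed to the worktop: open box 160 (x) by 200 (y) by 90 mm high plus a 6 mm lid (top face 96 mm above the worktop when shut). Origin: centre of its underside; z up, x from the hinge side (near the robot) to the opening side (far), y along the hinge; yaw varies. Includes lid and handle, which weigh 0.27 to 0.48 kg together
- lid (a joint): opening angle of the lid in rad: 0 shut, 0.785 is 45 degrees, stop at 1.9. The free far edge swings up and back towards the robot about the hinge. Let go below about 1.2 rad it falls shut. The latch lets it rise only about 1 degree until the pointer is within about 0.25 rad of the rib
- hinge (a point): point on the hinge line, at the middle of the lid's near edge, 90 mm above the worktop; in the case's frame at (-80, 0, 90) mm. The hinge line runs along the case's y axis
- latch (a joint): turn in rad of the turn handle about its axis, normal to the lid: 0 when the pointed end faces the rib (along the case's -y); positive is anticlockwise from above, at 1.57 it points along the case's +x. Starts at 0.9 to 1.4, so turn it clockwise by its reading; stops at -0.4 and 1.6. Light friction (0.03 N m), stays where left
- grip (a point): middle of the turn handle's round 12 mm bar, on its turning axis, 38 mm above the lid's top face; two 8 mm posts 24 mm either side carry it from a disc 58 mm across, 4 mm high. Bar: 36 mm to the blunt end, 52 mm to the pointed end (cone 18 mm long, 18 mm wide). Lid shut: at (50, 0, 134) mm in the case's frame, 130 mm beyond and 44 mm above the hinge line; swings with the lid. The bar can pivot in a grip
- pointer (a point): tip of the pointed end of the turn handle's bar, 52 mm from grip along the bar
- mark (a point): raised rib on the lid's top face that the pointer must face: 24 mm long, 8 mm wide, 5 mm high, black, pointing at the handle's axis from the case's -y side, its centre 68 mm from the axis. This point is the middle of its top
- bell: bystander: orange plastic bicycle bell, dome 54 mm across, 30 mm high, with a 24 mm thumb tab; origin at the centre of its underside
- hanger: bystander: silver aluminium derailleur hanger lying flat, a bent plate about 75 mm long, 26 mm wide and 8 mm thick; origin on its underside near its middle
- cup: bystander: white ceramic cup of screws, 68 mm across the rim, 60 mm high; origin at the centre of its underside
- lamp: bystander: black plastic rear lamp lying lens up, 34 by 60 mm, 28 mm high; origin at the centre of its underside

How it is judged:
On the way:
1. with the lid still shut, the handle's pointed end faces the rib within 0.2 rad (11 degrees) (value of joint latch between -0.2 and 0.2 rad and value of joint lid below 0.1 rad), for 0.1 s.
At the end, for the whole second after the job is handed in: Lid at 45 +- 7 degrees (0.663 to 0.908 rad) and still (under 0.1 rad/s), handle within 0.26 rad of the rib, fingers bearing on the lid or handle with over 0.5 N, no other object pressing on the case (under 0.2 N), each bystander within 30 mm of its start (value of joint lid between 0.663 and 0.908 rad and velocity of joint lid between -0.1 and 0.1 rad/s and value of joint latch between -0.26 and 0.26 rad and contact force between the fingers and case above 0.5 N and contact force between case and bell below 0.2 N and contact force between case and hanger below 0.2 N and contact force between case and cup below 0.2 N and contact force between case and lamp below 0.2 N and distance of each of bell, hanger, cup, lamp from where it was at the start of the episode below 0.03 m); the arm keeps its last pose, push and grip.
It fails at once if a bystander is pushed more than 30 mm (distance of any of bell, hanger, cup, lamp from where it was at the start of the episode above 0.03 m).
It also fails if it takes over 40 s, if anything falls off the work surface, if the arm or the gripper's body presses on something with over 40 N, if the wrist force passes 120 N, or if a joint passes its speed limit or range.

## Working session

There is one attempt and no reset: what is moved stays moved. The work goes in short steps, Python scripts to look and compute and a tool call to move; the robot and the scene stay as the last step left them, time stands still between calls to the robot, and variables do not carry over. Pictures are saved under pics/ and viewed, at most 10 in all, crops included, and the job is handed in when it is done.

Besides the shell and the picture viewer there is one more tool, called after "Call:" as name(argument=value, ...) on one line, values as JSON. send_rows: Moves the arm, as the interface text tells. Its arguments: {"type":"object","properties":{"deltas":{"type":"string"},"claw":{"type":"number"},"force":{"type":"number"}},"required":["deltas"]}

```bash
mkdir -p pics; ls; cat > h.py <<'E'
import numpy as np, cv2
from station import bot
def save(p,n): cv2.imwrite(f'pics/{n}.png',p['img'][:,:,::-1])
def lm(p,names):
    for q in names:
        r=bot.landmark_of(p,q)
        print(q,[(np.round(d['xyz'],4).tolist(),round(d['confidence'],2)) for d in r[:2]])
E
python3 - <<'E'
from h import *
o=bot.get_obs()
print({k:np.round(v,3).tolist() for k,v in o.items()})
ims=[]
for c in ['scene','side']:
    p=bot.read_camera(c); save(p,c); print(c); ims.append(p['img'])
    lm(p,['case','hinge','grip','pointer','mark','bell','hanger','cup','lamp'])
p=bot.read_camera('wrist');ims.append(p['img'])
a=np.hstack([cv2.resize(i,(400,300)) for i in ims[:2]])
cv2.imwrite('pics/a.png',np.vstack([a,np.hstack([cv2.resize(ims[2],(400,300)),np.zeros((300,400,3),np.uint8)])])[:,:,::-1])
E
```

```text
pics
{'t': 0.0, 'q': [-1.443, 0.478, 0.022, 1.556, -0.011, 1.109, -0.083], 'joint_vel': [0.0, -0.0, -0.0, -0.001, 0.002, 0.001, 0.0], 'joint_torque': [0.0, -59.645, 1.608, -28.12, 0.012, 0.01, -0.0], 'eef_pos': [0.158, 0.656, 0.238], 'tool_rot': [-0.0, 0.118, 0.993, -0.001], 'contact_force': [-0.282, -0.573, -0.555], 'torque': [-0.025, 0.014, -0.015], 'grasp_force': 0.0, 'gripper_width': 1.001}
scene
case [([0.5885, -0.1178, 0.003], 0.72)]
hinge [([0.5051, -0.1295, 0.0892], 0.67)]
grip [([0.6354, -0.1138, 0.1324], 0.78)]
pointer [([0.6816, -0.119, 0.1353], 0.76)]
mark [([0.645, -0.1748, 0.1032], 0.85)]
bell [([0.7491, -0.043, -0.0033], 0.65)]
hanger [([0.7769, -0.1907, -0.0039], 0.67)]
cup [([0.6875, -0.313, 0.0008], 0.89), ([0.6821, -0.1223, 0.1317], 0.43)]
lamp [([0.5613, 0.0712, 0.0007], 0.68)]
side
case [([0.5888, -0.1153, -0.0034], 0.74)]
hinge [([0.5094, -0.1294, 0.0898], 0.91)]
grip [([0.6365, -0.1109, 0.1328], 0.75), ([0.6453, -0.1816, 0.1048], 0.62)]
pointer [([0.682, -0.1188, 0.1318], 0.94), ([0.7495, -0.0401, -0.0011], 0.56)]
mark [([0.6455, -0.1783, 0.1028], 0.91)]
bell [([0.7452, -0.0376, 0.0024], 0.75)]
hanger [([0.7817, -0.1927, 0.0045], 0.9)]
cup [([0.6832, -0.3069, 0.0026], 0.87), ([0.5876, -0.1137, -0.0027], 0.25)]
lamp []
```

View pics/a.png

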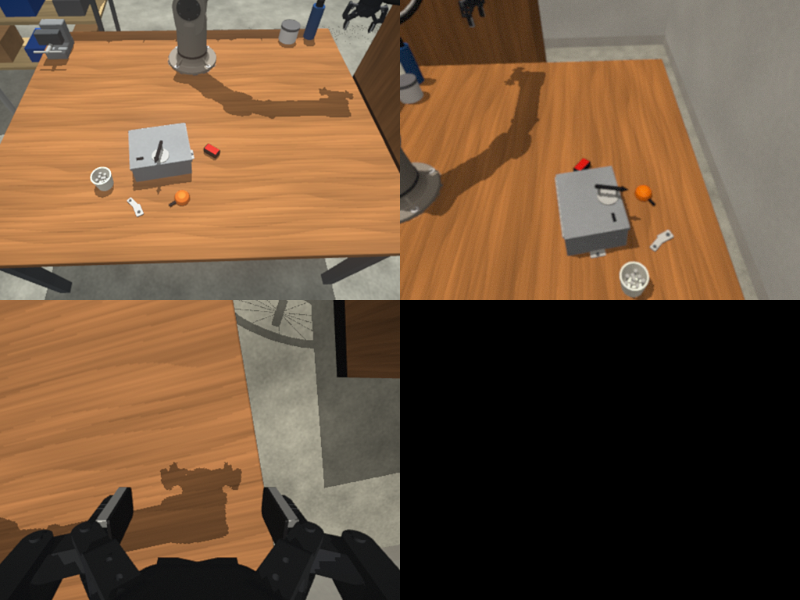

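The scene and side views show the case ahead of the robot. The handle's pointed end faces roughly +x (away from the robot), the rib lies on the case's -y side, and the bystanders are all clear of the lid. I estimate yaw at about 0.14 and latch at about 1.3. I'll approach now.

Call:
send_rows(deltas="-0.043 -0.0225 0 0; -0.086 -0.045 0 0; -0.129 -0.0675 0 0; -0.172 -0.09 0 0; -0.215 -0.1125 0 0", claw=1)

```text
t: 1.55
eef_pos: [0.3417, 0.4953, 0.2395]
tool_rot: [0.0, 0.118, 0.993, 0.0]
contact_force: [-0.2, 1.2, 1.6]
gripper_width: 1.002
grasp_force: 0.0
```

Call:
send_rows(deltas="-0.043 -0.0225 0 0; -0.086 -0.045 0 0; -0.129 -0.0675 0 0; -0.156 -0.109 0 0; -0.183 -0.15 0 0")

```text
t: 2.05
eef_pos: [0.4845, 0.3063, 0.2393]
tool_rot: [0.0, 0.118, 0.993, 0.0]
contact_force: [0.4, 0.2, 0.4]
gripper_width: 0.997
grasp_force: 0.0
```

Call:
send_rows(deltas="-0.027 -0.041 0 0; -0.054 -0.082 0 0; -0.081 -0.123 0 0; -0.108 -0.164 0 0; -0.135 -0.205 0 0")

```text
t: 2.55
eef_pos: [0.5672, 0.0753, 0.2397]
tool_rot: [0.0, 0.118, 0.993, 0.0]
contact_force: [1.3, -0.4, 0.6]
gripper_width: 1.0
grasp_force: 0.0
```

Call:
send_rows(deltas="-0.027 -0.041 0 -2; -0.054 -0.082 0 -4; -0.08 -0.123 0 -6; -0.1 -0.16 0 -6; -0.1 -0.16 0 -6")

```text
t: 3.05
eef_pos: [0.6266, -0.1104, 0.2396]
tool_rot: [0.001, 0.071, 0.998, -0.002]
contact_force: [-0.2, -0.9, 0.6]
gripper_width: 0.998
grasp_force: 0.0
```

```bash
cat >> h.py <<'E'
from scipy.spatial.transform import Rotation as Ro
def rot(o): w,x,y,z=o['tool_rot']; return Ro.from_quat([x,y,z,w]).as_matrix()
E
python3 - <<'E'
from h import *
p=bot.read_camera('wrist'); save(p,'w1'); lm(p,['hinge','grip','pointer','mark'])
p=bot.read_camera('scene'); lm(p,['hinge','grip','pointer','mark'])
o=bot.get_obs(); R=rot(o); print(o['t'],np.round(o['q'],3),np.round(o['eef_pos'],4),np.round(R,3).tolist(),np.round(o['contact_force'],2))
E
```

```text
hinge [([0.507, -0.1269, 0.0883], 0.64)]
grip [([0.6347, -0.1125, 0.133], 0.74)]
pointer [([0.6893, -0.1184, 0.1328], 0.76), ([0.6367, -0.1116, 0.1332], 0.49)]
mark [([0.6481, -0.1788, 0.0989], 0.77)]
hinge []
grip [([0.6333, -0.1082, 0.1332], 0.58)]
pointer [([0.6856, -0.1169, 0.1329], 0.81)]
mark [([0.6437, -0.1786, 0.1047], 0.84)]
3.55 [-0.173  0.421  0.317  1.675 -0.146  1.069  1.629] [ 0.6266 -0.1007  0.2394] [[-0.992, 0.129, 0.0], [0.129, 0.992, 0.0], [-0.0, 0.0, -1.0]] [ 0.85 -0.02 -0.32]
```

View pics/w1.png

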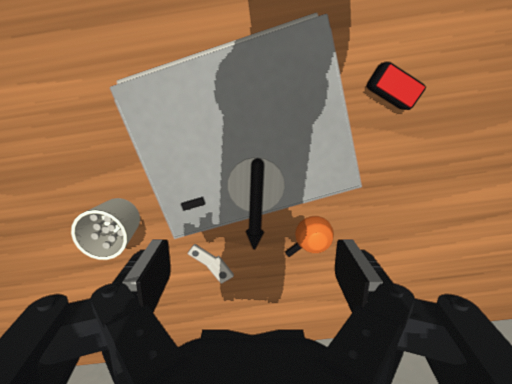

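The wrist view shows the bar almost vertical in the picture, from (258,160) to a tip at (255,245), so it already lies along the tool's x. The rib is at (193,203), with nothing in the fingers' way. I'll descend and grip.

Call:
send_rows(deltas="-0.01 -0.01 0.03 0; -0.01 -0.01 0.065 0; -0.01 -0.01 0.095 0; -0.01 -0.01 0.113 0; -0.01 -0.01 0.113 0")

```text
t: 4.05
eef_pos: [0.6332, -0.1121, 0.1234]
tool_rot: [-0.003, 0.065, 0.998, 0.0]
contact_force: [-0.3, 1.1, -0.2]
gripper_width: 1.004
grasp_force: 0.0
```

Call:
send_rows(deltas="0 0 0 0; 0 0 0 0; 0 0 0 0; 0 0 0 0; 0 0 0 0", claw=0, force=60)

```text
t: 4.55
eef_pos: [0.6358, -0.1107, 0.1272]
tool_rot: [0.001, 0.065, 0.998, 0.002]
contact_force: [-0.2, 19.2, 8.2]
gripper_width: 0.146
grasp_force: 10.0
```

```bash
python3 - <<'E'
from h import *
p=bot.read_camera('wrist'); save(p,'w2'); lm(p,['grip','pointer','mark'])
p=bot.read_camera('side'); 
cv2.imwrite('pics/s2.png',cv2.resize(p['img'][180:340,180:340,::-1],(640,640))[:600])
o=bot.get_obs(); R=rot(o); print(o['t'],np.round(o['eef_pos'],4),np.round(R[:,1],3).tolist(),np.round(o['contact_force'],2),np.round(o['torque'],2),o['gripper_width'],o['grasp_force'],o['q'])
E
```

```text
grip [([0.635, -0.109, 0.1347], 0.69)]
pointer [([0.6911, -0.1143, 0.1316], 0.87)]
mark [([0.6451, -0.1759, 0.0976], 0.67)]
4.8 [ 0.6359 -0.1096  0.1274] [0.128, 0.992, 0.004] [-1.42  6.62  6.55] [ 1.44  0.36 -0.04] 0.11472848298842424 58.47971320152283 [-0.12697283  0.55819076  0.28164112  1.74107255 -0.19896475  0.86945355
  1.6849452 ]
```

View pics/s2.png

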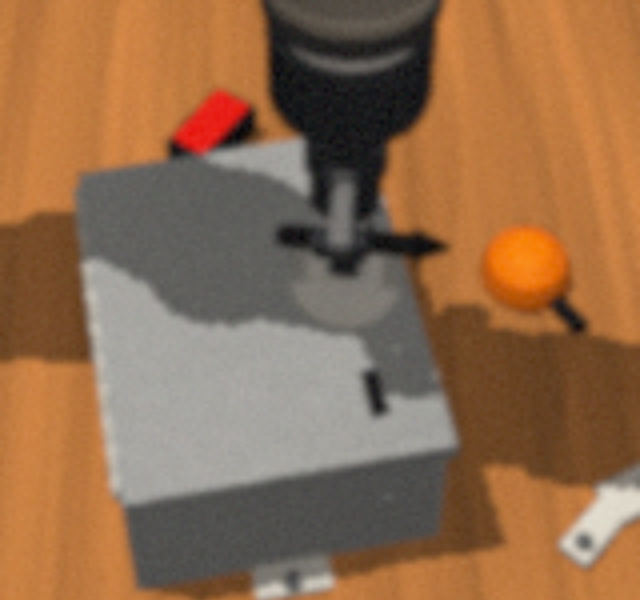

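View pics/w2.png

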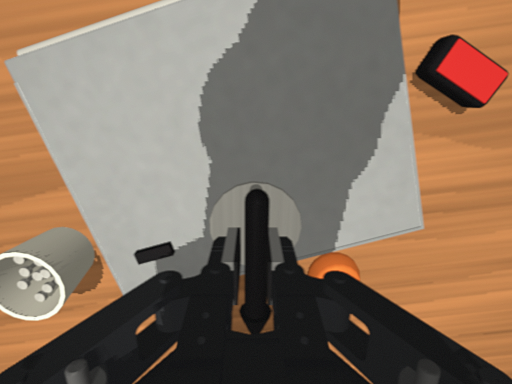

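The bar is held mid-span between the posts: (258,190) to (257,325) in the wrist view, opening 0.115, grip 58 N. Next I'll turn it about 74° clockwise, with a 2 mm correction to relieve the side force.

Call:
send_rows(deltas="0 0.002 0 7; 0 0.002 0 15; 0 0.002 0 23; 0 0.002 0 31; 0 0.002 0 39")

```text
t: 5.3
eef_pos: [0.6359, -0.1095, 0.1275]
tool_rot: [0.0, 0.397, 0.918, 0.001]
contact_force: [-2.1, 4.1, 5.6]
gripper_width: 0.11
grasp_force: 58.7
```

Call:
send_rows(deltas="0 0 0 8; 0 0 0 16; 0 0 0 24; 0 0 0 31; 0 0 0 35")

```text
t: 5.8
eef_pos: [0.6359, -0.1095, 0.1274]
tool_rot: [-0.0, 0.654, 0.756, 0.001]
contact_force: [-2.2, 2.8, 7.6]
gripper_width: 0.114
grasp_force: 59.0
```

Call:
send_rows(deltas="0 0 0 0; 0 0 0 0; 0 0 0 0")

```text
t: 6.1
eef_pos: [0.6359, -0.1095, 0.1274]
tool_rot: [-0.0, 0.652, 0.758, 0.001]
contact_force: [-2.6, 2.4, 7.7]
gripper_width: 0.114
grasp_force: 59.1
```

```bash
python3 - <<'E'
from h import *
p=bot.read_camera('side'); lm(p,['grip','pointer','mark','hinge']); 
cv2.imwrite('pics/s3.png',cv2.resize(p['img'][180:340,180:340,::-1],(640,640))[:600])
p=bot.read_camera('scene'); lm(p,['grip','pointer','mark','hinge']); 
o=bot.get_obs(); R=rot(o); print(o['t'],np.round(o['eef_pos'],4),np.round(R,3).tolist(),np.round(o['contact_force'],2),np.round(o['torque'],2),o['gripper_width'],o['grasp_force'],o['q'])
E
```

```text
grip [([0.6368, -0.1122, 0.1326], 0.78)]
pointer []
mark [([0.6481, -0.18, 0.1051], 0.95)]
hinge []
grip [([0.6444, -0.1777, 0.1013], 0.72), ([0.6346, -0.1056, 0.133], 0.57)]
pointer [([0.6458, -0.1774, 0.1034], 0.15)]
mark [([0.6465, -0.1792, 0.1022], 0.66)]
hinge [([0.5048, -0.1326, 0.0881], 0.63)]
6.6 [ 0.6359 -0.1095  0.1274] [[-0.149, 0.989, 0.001], [0.989, 0.149, 0.002], [0.002, 0.001, -1.0]] [-2.95  3.16  7.43] [ 0.68  0.5  -0.01] 0.11476370794389816 59.10584092140198 [-0.35445307  0.62065904  0.61422757  1.75711676 -0.44334276  0.90512976
  0.60072142]
```

View pics/s3.png

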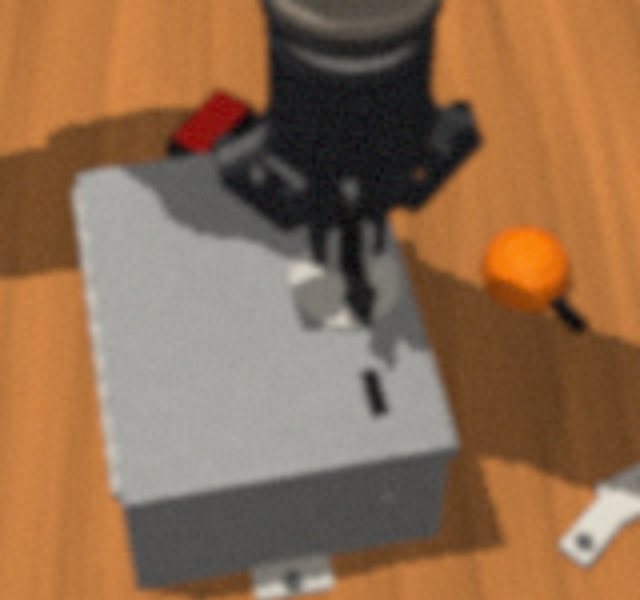

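The pointer at (365,320) now faces the rib at (375,392), and the tool's y axis at 8.6° matches the case's yaw. I'll raise the lid along the arc about the hinge.

Call:
send_rows(deltas="0 -0.002 -0.006 0; 0 -0.004 -0.011 0; 0 -0.0065 -0.0165 0; 0 -0.0095 -0.022 0; 0 -0.0095 -0.022 0")

```text
t: 7.1
eef_pos: [0.6269, -0.1108, 0.1493]
tool_rot: [0.0, 0.652, 0.758, 0.001]
contact_force: [3.7, 4.9, -3.4]
gripper_width: 0.112
grasp_force: 58.6
```

```bash
python3 - <<'E'
from h import *
p=bot.read_camera('side'); lm(p,['grip','mark','hinge'])
o=bot.get_obs(); print(o['t'],np.round(o['eef_pos'],4),np.round(o['contact_force'],2),np.round(o['torque'],2),o['gripper_width'],o['grasp_force'])
E
```

```text
grip [([0.6293, -0.1149, 0.1535], 0.61)]
mark [([0.6427, -0.1777, 0.1258], 0.92), ([0.6833, -0.3088, 0.0034], 0.16)]
hinge [([0.5111, -0.1281, 0.087], 0.64)]
7.3 [ 0.6271 -0.1108  0.1488] [ 3.79  4.32 -2.75] [ 0.95 -1.15  0.02] 0.11250204354487278 58.61222326755524
```

Call:
send_rows(deltas="0 -0.006 -0.01 0; 0 -0.0135 -0.02 0; 0 -0.021 -0.029 0; 0 -0.03 -0.037 0; 0 -0.03 -0.037 0")

```text
t: 7.8
eef_pos: [0.5983, -0.1153, 0.1879]
tool_rot: [0.001, 0.652, 0.758, 0.003]
contact_force: [5.4, 4.7, 2.4]
gripper_width: 0.111
grasp_force: 59.0
```

Call:
send_rows(deltas="0 -0.0095 -0.0075 0; 0 -0.0195 -0.014 0; 0 -0.03 -0.02 0; 0 -0.03 -0.02 0; 0 -0.03 -0.02 0")

```text
t: 8.3
eef_pos: [0.5708, -0.1196, 0.2085]
tool_rot: [0.003, 0.652, 0.758, 0.004]
contact_force: [8.0, 6.6, 8.0]
gripper_width: 0.112
grasp_force: 59.1
```

```bash
python3 - <<'E'
from h import *
ps=[bot.read_camera(c) for c in ('side','scene')]
for p in ps: lm(p,['grip','pointer','mark','hinge','bell','hanger','cup','lamp']); 
cv2.imwrite('pics/s4.png',cv2.resize(np.hstack([ps[0]['img'][160:340,170:350],ps[1]['img'][140:320,120:300]])[:,:,::-1],(800,400)))
o=bot.get_obs(); print(o['t'],np.round(o['eef_pos'],4),np.round(rot(o)[:,1],3),np.round(o['contact_force'],2),np.round(o['torque'],2),o['gripper_width'],o['grasp_force'])
E
```

```text
grip [([0.5721, -0.1267, 0.2086], 0.75)]
pointer [([0.5733, -0.1696, 0.2093], 0.68)]
mark [([0.6022, -0.1859, 0.1918], 0.9)]
hinge [([0.5095, -0.1292, 0.0904], 0.76)]
bell [([0.7452, -0.0403, 0.0013], 0.74), ([0.5724, -0.1238, 0.2129], 0.72)]
hanger [([0.7806, -0.1899, 0.0039], 0.64), ([0.5746, -0.1702, 0.2086], 0.16)]
cup [([0.6831, -0.3066, 0.0038], 0.88)]
lamp [([0.5094, -0.1306, 0.0918], 0.24)]
grip [([0.569, -0.1212, 0.2115], 0.54)]
pointer [([0.5785, -0.1718, 0.2111], 0.64), ([0.5076, -0.13, 0.0922], 0.37)]
mark [([0.6041, -0.1838, 0.1863], 0.89)]
hinge [([0.6027, -0.1863, 0.1891], 0.74), ([0.5067, -0.1313, 0.088], 0.58)]
bell [([0.7514, -0.0417, -0.0035], 0.84)]
hanger [([0.7788, -0.191, 0.0011], 0.53)]
cup [([0.687, -0.3106, 0.0007], 0.92)]
lamp [([0.5629, 0.07, 0.0019], 0.8)]
9.2 [ 0.5711 -0.1195  0.2084] [0.989 0.15  0.01 ] [7.87 6.92 8.03] [ 1.57 -1.92  0.02] 0.11582128790928682 59.105889201164246
```

View pics/s4.png

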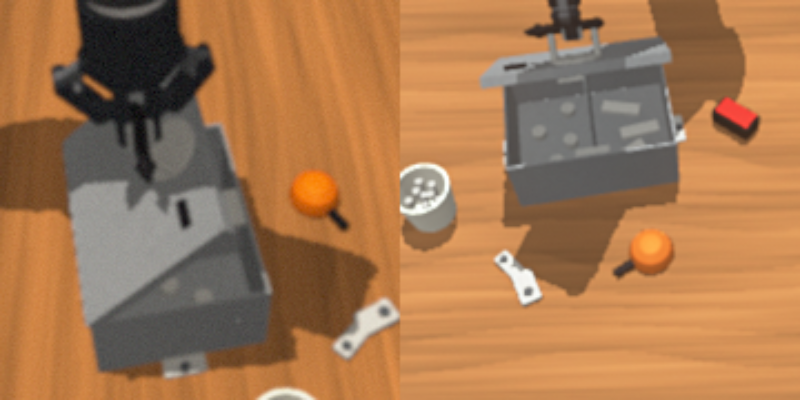

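The lid is open with the pointer facing the rib, and the bystanders haven't moved. Hinge-to-grip and hinge-to-rib geometry both give about 44°, and the grip is holding at 59 N. I'll hand in.

```bash
python3 -c "
from station import bot
print(bot.hand_in())"
```

```text
the job is handed in; nothing more can be done
None
```

I turned the handle to face the rib and raised the lid to about 44° by camera and hinge geometry. I handed the job in still holding it, gripped at about 59 N, with the bystanders where they started; the hand-in returned no verdict.

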